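Press the rocker pad so the gate lifts and one chilling ball runs into the milk pitcher

TASK

Two ball dispensers stand on the counter; the spout of one is over the small steel milk pitcher, the spout of the other over the white dish. On the one over the pitcher, press the black pad down with a fingertip, so that the rocking lever lifts its gate and the steel ball rolls into the pitcher, then let the pad come back up. Do not touch the balls, the pitcher or the dish, and leave the other dispenser's lever and the things standing around as they are.

Things in the scene. Friction and masses are not known exactly. Their poses are not given: they have to be found in the camera images.
- pitcher_dispenser: fixed ball dispenser (one of two alike) with its spout over the small milk pitcher. Origin: on the counter under the stand; x is level, downhill along the lane to the spout; z up. Wooden foot x -88 to +38, y +-38 mm; two uprights hold the lever pivot at x -30, z 144 mm (top 156 mm); aluminium spout x 55 to 112, z 92 to 138 mm. A sloping lane holds one steel ball behind the gate.
- dish_dispenser: fixed ball dispenser (one of two alike) with its spout over the white dish. Origin: on the counter under the stand; x is level, downhill along the lane to the spout; z up. Wooden foot x -88 to +38, y +-38 mm; two uprights hold the lever pivot at x -30, z 144 mm (top 156 mm); aluminium spout x 55 to 112, z 92 to 138 mm. A sloping lane holds one steel ball behind the gate.
- pitcher_pad (a point): black ribbed pad (30 x 34 x 6 mm) at the uphill lever end, dispenser over the small milk pitcher. Origin: centre of its top face, at rest 0.179 m above the counter, 124 mm uphill of the dispenser origin. x: toward the pivot; z: up (level at rest). The pad slopes 0.25 rad at rest, outer end up. At the stop: 49 mm lower, 5 mm farther out, sloping 0.25 rad the other way. This is the pad to press.
- dish_pad (a point): black ribbed pad (30 x 34 x 6 mm) at the uphill lever end, dispenser over the white dish. Origin: centre of its top face, at rest 0.179 m above the counter, 124 mm uphill of the dispenser origin. x: toward the pivot; z: up (level at rest). The pad slopes 0.25 rad at rest, outer end up. At the stop: 49 mm lower, 5 mm farther out, sloping 0.25 rad the other way. Leave it alone.
- pitcher_lever (a joint): rocking lever over the small milk pitcher, rad: 0 = at rest, pad up, gate down; 0.5 = pad fully down at its hard stop, gate bottom 33 mm higher. Ball is free to roll from about 0.35; it is through within about 1 s. A spring returns the lever to 0 when let go; at the pad it takes about 1.2 N to start, 2.8 N just before the stop.
- dish_lever (a joint): rocking lever over the white dish, rad: 0 = at rest, pad up, gate down; 0.5 = pad fully down at its hard stop, gate bottom 33 mm higher. Ball is free to roll from about 0.35; it is through within about 1 s. A spring returns the lever to 0 when let go; at the pad it takes about 1.2 N to start, 2.8 N just before the stop. Leave it alone.
- pitcher_ball_center (a point): centre of the plain steel ball (28 mm diameter, 90 g) waiting behind the gate in the lane of the dispenser over the pitcher. It must end inside the pitcher.
- dish_ball_center (a point): centre of the same kind of steel ball (28 mm) in the lane of the dispenser over the dish. It must stay there.
- pitcher: small open steel milk pitcher, 72 mm wide, 120 mm from handle to spout, 85 mm high, loose on the counter under its dispenser's spout. Origin: centre of its underside; its own handle points to its -y, z up.
- pitcher_mouth (a point): centre of the pitcher's mouth, at rim height, 85 mm above its underside (mouth about 55 mm across)
- dish: shallow white dish, 112 mm across, 28 mm high, loose on the counter under the other dispenser's spout. Origin: centre of its underside.
- cup: white porcelain cup, 80 mm wide, 58 mm high, a bystander at the right. Origin: centre of its underside.
- shaker: white sugar shaker with a red cap, 58 mm wide, 125 mm high, a bystander at the left. Origin: centre of its underside.
- brick: pale foil brick of coffee, 72 x 143 mm, 73 mm high, a bystander at the far left. Origin: centre of its underside.
- pitcher_ball: the same ball as a body (for contact); its origin turns as it rolls, so use the centre point listed above for its position
- dish_ball: the same ball as a body (for contact); its origin turns as it rolls, so use the centre point listed above for its position

How it is judged:
On the way, in this order (a step that is already met when the one before it is completed fails the run):
1. the pad of the dispenser over the pitcher is pressed by the fingers and its gate is lifted (value of joint pitcher_lever above 0.3 rad and contact force between the fingers and pitcher_lever_c0 above 0.3 N), for 0.05 s.
2. the ball has run into the pitcher (horizontal distance between pitcher_ball_center and pitcher_mouth below 0.03 m and z of pitcher_ball_center in the frame of pitcher between 0.008 and 0.062 m), for 0.2 s.
At the end, for the whole second after the job is handed in: Ball inside the pitcher (within 30 mm of its axis, centre 8 to 62 mm above its underside); pitcher still, upright, within 20 mm of its start; both levers at rest (0.06 rad); other ball in its lane (10 mm); dish and bystanders within 20 mm of where they stood (all of step 2 and linear speed of pitcher below 0.05 m/s and value of joint each of pitcher_lever, dish_lever below 0.06 rad and distance of dish_ball_center from where it was at the start of the episode below 0.01 m and distance of each of pitcher, dish, cup, shaker, brick from where it was at the start of the episode below 0.02 m and angle between pitcher's own z axis and vertical below 0.15 rad); the robot touches nothing.
It fails at once if the lever of the dispenser over the dish was pressed (more than 0.12 rad) or its ball left its place (value of joint dish_lever above 0.12 rad or distance of dish_ball_center from where it was at the start of the episode above 0.02 m).
It fails at once if the robot touched a ball (contact force between any of the fingers, the arm and pitcher_ball above 0.5 N or contact force between any of the fingers, the arm and dish_ball above 0.5 N).
It fails at once if the robot touched the pitcher or the dish (contact force between any of the fingers, the arm and pitcher above 0.5 N or contact force between any of the fingers, the arm and dish above 0.5 N).
It fails at once if the pitcher was shifted, lifted or tipped (distance of pitcher from where it was at the start of the episode above 0.03 m or angle between pitcher's own z axis and vertical above 0.35 rad).
It fails at once if a bystander was moved (distance of any of cup, shaker, brick from where it was at the start of the episode above 0.03 m).
It also fails if it takes over 32 s, if anything falls off the work surface, if the arm or the gripper's body presses on something with over 40 N, if the wrist force passes 120 N, or if a joint passes its speed limit or range.

ROBOT

A 6-joint arm with a two-finger parallel gripper is mounted at the origin on a cart in front of the work surface, level with it; the furniture and walls round the work are solid. World frame = base frame: x ahead of the robot, y to its left, z up, the work surface at z = 0. Lengths are in m, angles in rad, forces in N, time in s.
With the tool pointing down it reaches from about 0.2 to 0.875 m from the base axis. Payload 3.4 kg.
Tool frame: the origin (TCP) lies between the finger pads; the fingertips stand 19 mm ahead of it and the grasp point (between the pads) is the TCP; z points along the fingers, y is the direction in which the jaws open and shut (so a half turn about z gives the same grasp; the last joint's range is limited). The gripper opens to 94 mm and grips with 3 to 60 N. Pads are 16 mm wide; open, the fingers measure 119 mm over their backs; the gripper's body (75 mm by 177 mm) begins 78 mm behind the grasp point.
Start: joints at [1.138, 0.276, 1.505, -0, 1.361, -0.121], TCP at [0.176, 0.547, 0.224] pointing down, gripper open.
Joint ranges: [-2.89, 2.89], [-0.75, 2.08], [0.22, 2.7], [-1.18, 4.32], [0.11, 2.71], [-2.7, 2.7]. Speed limits (rad/s): [2.57, 2.57, 3.14, 3.14, 3.14, 3.14].

INTERFACE

Orientations are given as a rotation vector (axis times angle).
In Python, from rig import arm, vision, job gives the robot as it stands.
- The arm moves only by the tool jog_arm, never from a script. Its argument "series" is a list that holds one entry, the list of rows, each a list of 5 numbers: the gripper's target within -1 to 1 (fully open at 1, half-way at 0, shut at -1), then the shift along the tool's x, y, z in units of 20 mm (1.0 is 20 mm), then the turn about the tool's z in units of 0.1 rad (1.0 is 0.1 rad). A call has exactly 8 rows; each row shifts and turns the pose as measured when the row begins, along the tool's axes as they then stand; what a row does not reach is not made up. A row lasts 1/8 s, in which the tool goes at most 62.5 mm and 10.7 degrees, less where a joint would pass 70% of its speed; a pose out of reach is approached as far as the arm can. A call with a number of a shift or a turn outside -1 to 1 is refused whole. A call with a gripper value outside its range is refused whole. The fingers move at their own pace and stop on an object; "grip_force" is the grip in N (left out, the last holds). Time passes only in rows, so rows that do not move let the fingers close, or fill a call up. It gives the time, the measured TCP pose, the force and the opening at its end, in the units of the state.
- arm.get_obs(): the state, without advancing time (a new reading comes with each control period).
- vision.camera(name): name is "side" or "top"; returns a dict with "img" (480x640x3 uint8, blue, green, red), "mtx" (3x3 intrinsics, pixels), "T" (4x4, takes a point from camera to world coordinates). Camera axes: x right, y up, looking along -z (the intrinsics and any distortion apply to the point x, -y, -z); pixel columns grow to the right and rows downward; lengths in m; the calibration is good to about 2 mm. A picture is of the moment at which its call begins. There is no depth.
- job.close_job(): hands the job in, once; it reports no verdict.
The state is a dict: "t": time; "joints": joint angles; "joint_vel": joint speeds; "joint_efforts": joint torques, N m; "position": TCP position; "orientation": TCP orientation; "wrist_force": force on the tool from outside, world axes, zero at the start; "wrist_torque": the same for the moment, N m; "gripper_width": opening from 0.0 (shut) to 1.0 (fully open).
Only numpy, scipy, OpenCV 4.12 (cv2) and the standard library are available. Lean on these libraries where they do the work, as an engineer would, in place of code of your own. Each camera call takes 0.05 s, during which the arm holds its last target.

## Working session

There is one attempt and no reset: what is moved stays moved. The work goes in short steps, Python scripts to look and compute and a tool call to move; the robot and the scene stay as the last step left them, time stands still between calls to the robot, and variables do not carry over. Pictures are saved under pics/ and viewed, and the job is handed in when it is done.

Besides the shell and the picture viewer there is one more tool, called by a JSON object that holds its "api" and its "payload". jog_arm: Moves the arm, as the interface text tells. Shifts and turns lie within -1 to 1; 1 stands for 20 mm of shift or 0.1 rad of turn. Its arguments: {"type":"object","properties":{"series":{"type":"array","items":{"type":"array","items":{"type":"array","items":{"type":"number","minimum":-1,"maximum":1}}}},"grip_force":{"type":"number"}},"required":["series"]}

```bash
mkdir -p pics; python3 - <<'E'
from rig import arm, vision, job
import cv2,numpy as np
for n in ("side","top"):
    c=vision.camera(n); cv2.imwrite(f"pics/{n}0.png",c["img"]); np.savez(f"{n}0.npz",**c)
    print(n,c["mtx"].round(1).tolist(),c["T"].round(4).tolist(), [k for k in c])
print(arm.get_obs())
E
```

```text
side [[472.3, 0.0, 324.6], [0.0, 472.3, 239.5], [0.0, 0.0, 1.0]] [[0.8193, 0.318, -0.4772, -0.2389], [-0.5733, 0.4384, -0.6922, -0.9749], [-0.0109, 0.8406, 0.5415, 0.9992], [0.0, 0.0, 0.0, 1.0]] ['img', 'mtx', 'T']
top [[561.3, 0.0, 315.7], [0.0, 561.3, 246.0], [0.0, 0.0, 1.0]] [[0.1033, 0.971, -0.2155, 0.2173], [-0.9946, 0.1011, -0.0213, 0.1036], [0.0011, 0.2165, 0.9763, 1.5685], [0.0, 0.0, 0.0, 1.0]] ['img', 'mtx', 'T']
{'t': 0.1, 'joints': array([ 1.13800668e+00,  2.76520163e-01,  1.50592401e+00, -1.67900693e-05,
        1.36067901e+00, -1.21036256e-01]), 'joint_vel': array([-0.00022308, -0.00118244, -0.00192404,  0.00085092,  0.00137745,
        0.00139335]), 'joint_efforts': array([ 1.67142069e-03, -4.05455124e+01, -2.37781048e+01,  7.06329290e-02,
        2.97885155e-02, -2.75092367e-05]), 'position': array([0.17621651, 0.54687759, 0.2237307 ]), 'orientation': array([-4.87652314e-01, -3.10310563e+00,  2.31932039e-03]), 'wrist_force': array([ 1.12423644, -0.2499452 ,  0.34459153]), 'wrist_torque': array([ 0.01887553,  0.02295067, -0.00683316]), 'gripper_width': 1.0006594034803828}
```

View pics/side0.png

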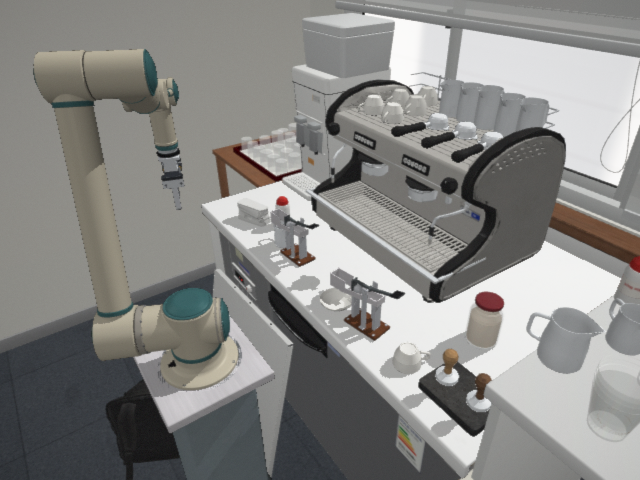

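View pics/top0.png

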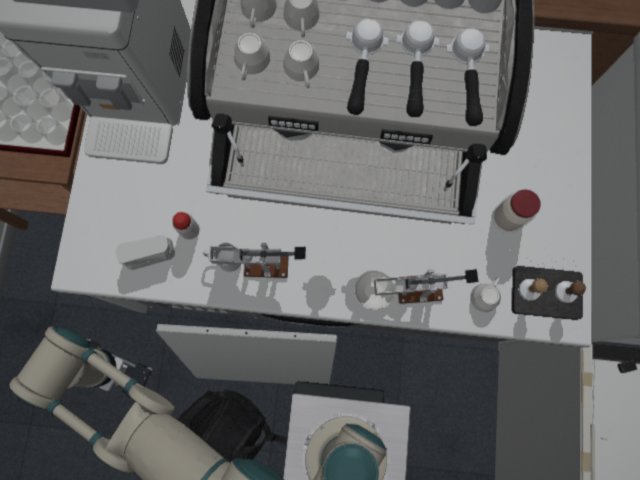

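The top view shows the pitcher, with its handle, near (228,257) and its black pad near (300,253). The dish is at (375,290) with its pad at (472,276). I'll zoom in on both.

```bash
python3 - <<'E'
import cv2,numpy as np
a=cv2.imread("pics/top0.png")[220:310,180:340]; b=cv2.imread("pics/side0.png")[190:280,250:410]
cv2.imwrite("pics/z0.png",np.vstack([cv2.resize(a,None,fx=3.3,fy=3.3,interpolation=2),cv2.resize(b,None,fx=3.3,fy=3.3,interpolation=2)]))
for n,(x0,y0,x1,y1) in dict(top=(285,240,320,268),side=(296,215,325,240)).items():
    im=cv2.imread(f"pics/{n}0.png"); m=(im.max(2)<60).astype(np.uint8)*255
    q=np.zeros_like(m); q[y0:y1,x0:x1]=m[y0:y1,x0:x1]
    k,l,s,c=cv2.connectedComponentsWithStats(q); print(n,s[1:].tolist(),c[1:].round(1).tolist())
E
```

```text
top [[294, 247, 11, 12, 121], [285, 253, 4, 3, 10]] [[299.4, 252.5], [286.2, 254.0]]
side [[296, 222, 4, 3, 7], [302, 225, 3, 1, 3], [306, 224, 11, 4, 20]] [[297.3, 222.9], [303.0, 225.0], [311.4, 225.9]]
```

View pics/z0.png

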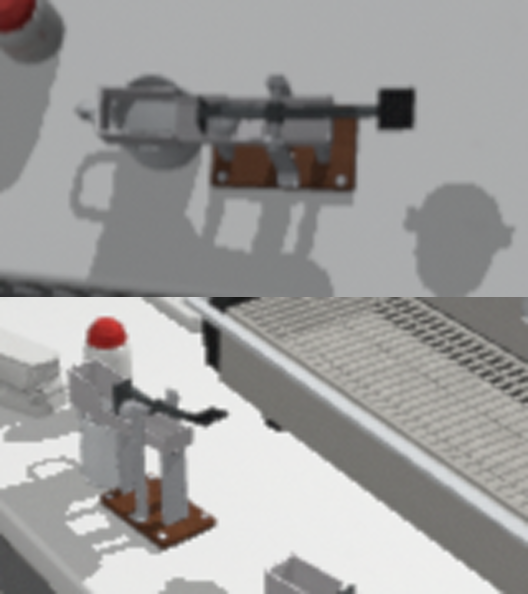

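```bash
cat > h.py <<'E'
import numpy as np
def ray(n,p):
    c=np.load(f"{n}0.npz"); K=c["mtx"];T=c["T"]
    d=np.linalg.inv(K)@[p[0],p[1],1]; d=T[:3,:3]@[d[0],-d[1],-d[2]]; return T[:3,3],d/np.linalg.norm(d)
def plane(n,p,z): o,d=ray(n,p); return o+d*(z-o[2])/d[2]
def tri(p,q):
    o,d=ray("top",p);o2,e=ray("side",q); s=np.linalg.lstsq(np.c_[d,-e],o2-o,rcond=None)[0]
    a=o+d*s[0];b=o2+e*s[1]; return (a+b)/2,np.linalg.norm(a-b)
def proj(n,P):
    c=np.load(f"{n}0.npz"); K=c["mtx"];T=c["T"]; v=T[:3,:3].T@(np.array(P)-T[:3,3]); u=K@[v[0],-v[1],-v[2]]; return u[:2]/u[2]
E
python3 - <<'E'
from h import *
print(tri((299.4,252.5),(314,226)))
P=plane("top",(299.4,252.5),.178);print("pad",P,proj("side",P))
a=plane("top",(244.2,276.7),.012);b=plane("top",(287.6,276.7),.012);print(a,b)
d=(a-b)/np.linalg.norm(a-b);print("dir",d,np.linalg.norm(a-b))
# lever pivot side: lever line
print("lever", plane("top",(262,253.5),.15), plane("top",(294,253),.17))
D=plane("top",(472,276),.178);print("dishpad",D)
print("cup",plane("top",(487,297),.058), "pitch",plane("top",(228,257),.085))
E
```

```text
(array([0.50638026, 0.17247534, 0.17266019]), np.float64(0.004760039712816848))
pad [0.50312264 0.1732779  0.178     ] [312.3394429  224.98688372]
[0.45224452 0.32806    0.012     ] [0.46484742 0.20693071 0.012     ]
dir [-0.10348647  0.99463086  0.        ] 0.12178315532686079
lever [0.49626425 0.27039552 0.15      ] [0.50205193 0.18720592 0.17      ]
dishpad [ 0.48808114 -0.26399307  0.178     ]
cup [ 0.45813366 -0.33854687  0.058     ] pitch [0.49000005 0.36798103 0.085     ]
```

Two-view triangulation puts the pad top at about (0.504, 0.173, 0.175), with the lane running along (-0.10, 0.995). I'll close the gripper and move toward it at height, keeping the jaw axis along the lane.

{"api": "jog_arm", "payload": {"series": [[[-1,-1,-0.6,0,0],[-1,-1,-0.6,0,0],[-1,-1,-0.6,0,0],[-1,-1,-0.6,0,0],[-1,-1,-0.6,0,0],[-1,-1,-0.6,0,0],[-1,-1,-0.6,0,0],[-1,-1,-0.6,0,0]]], "grip_force": 10}}

```text
t: 1.1
position: [0.3003, 0.4014, 0.22]
orientation: [-0.482, -3.1, 0.013]
wrist_force: [-0.6, -0.6, -0.0]
gripper_width: 0.184
```

{"api": "jog_arm", "payload": {"series": [[[-1,-1,-0.6,0,0],[-1,-1,-0.6,0,0],[-1,-1,-0.6,0,0],[-1,-1,-0.6,0,0],[-1,0,0,0,-1],[-1,0,0,0,-1],[-1,0,0,0,-1],[-1,0,0,0,-1]]]}}

```text
t: 2.1
position: [0.3631, 0.3257, 0.217]
orientation: [0.158, -3.126, 0.019]
wrist_force: [0.7, -0.9, 0.4]
gripper_width: 0.006
```

```bash
cat > st.py <<'E'
from rig import arm
import numpy as np
from scipy.spatial.transform import Rotation as R
def go(tgt,lane=(-.1035,.9946,0)):
    o=arm.get_obs(); M=R.from_rotvec(o["orientation"]).as_matrix()
    d=M.T@(np.array(tgt)-o["position"])
    l=M.T@np.array(lane)
    print("t",o["t"],"pos",o["position"].round(4),"F",o["wrist_force"].round(2),"w",round(o["gripper_width"],3))
    print("units",(d/.02).round(2),"turn units",round(np.arctan2(-l[0],l[1])/.1,2),"tool z",M[:,2].round(3))
E
python3 -c "
from st import *
go((.5045,.169,.224))"
```

```text
t 2.1 pos [0.3631 0.3257 0.217 ] F [ 0.7  -0.87  0.41] w 0.006
units [-6.24 -8.51 -0.33] turn units -0.03 tool z [-0.011 -0.012 -1.   ]
```

{"api": "jog_arm", "payload": {"series": [[[-1,-0.3,-1,-0.1,0],[-1,-0.4,-1,-0.1,0],[-1,-0.7,-1,-0.1,0],[-1,-0.9,-1,-0.1,0],[-1,-0.9,-1,-0.1,0],[-1,-0.9,-1,-0.1,0],[-1,-0.9,-1,-0.1,0],[-1,-0.9,-1,-0.1,0]]]}}

```text
t: 3.1
position: [0.4973, 0.1747, 0.2302]
orientation: [0.165, -3.118, 0.021]
wrist_force: [0.6, 0.8, 0.3]
gripper_width: 0.002
```

```bash
python3 -c "
from st import *
go((.5045,.169,.224))"
```

```text
t 3.1 pos [0.4973 0.1747 0.2302] F [0.6  0.85 0.29] w 0.002
units [-0.34 -0.32  0.31] turn units 0.02 tool z [-0.018 -0.014 -1.   ]
```

{"api": "jog_arm", "payload": {"series": [[[-1,-0.3,-0.2,0,0],[-1,-0.1,-0.1,0,0],[-1,0,0,0,0],[-1,0,0,0,0],[-1,0,0,0,0],[-1,0,0,0,0],[-1,0,0,0,0],[-1,0,0,0,0]]]}}

```text
t: 4.1
position: [0.5039, 0.1708, 0.2293]
orientation: [0.166, -3.115, 0.019]
wrist_force: [0.5, -0.2, 0.4]
gripper_width: 0.004
```

```bash
cat > pic.py <<'E'
import sys,cv2,numpy as np
from rig import vision
t=sys.argv[1]
a=vision.camera("top")["img"][210:310,180:340]; b=vision.camera("side")["img"][150:290,240:400]
cv2.imwrite(f"pics/{t}.png",np.vstack([cv2.resize(x,None,fx=2.4,fy=2.4,interpolation=2) for x in(a,b)]))
E
python3 -c "
from st import *
go((.5045,.169,.224))"; python3 pic.py above
```

```text
t 4.1 pos [0.5039 0.1708 0.2293] F [ 0.47 -0.21  0.37] w 0.004
units [-0.03 -0.09  0.26] turn units 0.02 tool z [-0.021 -0.013 -1.   ]
```

View pics/above.png

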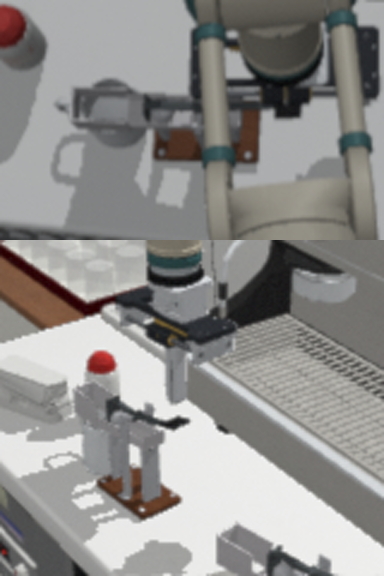

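The fingertip sits above the pad in both views. In the side view the tip is at (177,400) and the pad at (178,422). I'll descend in small steps.

{"api": "jog_arm", "payload": {"series": [[[-1,0,0,0.5,0],[-1,0,0,0.5,0],[-1,0,0,0.5,0],[-1,0,0,0.5,0],[-1,0,0,0.3,0],[-1,0,0,0.3,0],[-1,0,0,0,0],[-1,0,0,0,0]]]}}

```text
t: 5.2
position: [0.5031, 0.1691, 0.1736]
orientation: [0.165, -3.115, 0.022]
wrist_force: [-0.3, -0.8, 1.0]
gripper_width: 0.007
```

```bash
python3 -c "
from st import *
go((.5045,.169,.156))"; python3 pic.py p1
```

```text
t 5.2 pos [0.5031 0.1691 0.1736] F [-0.28 -0.77  1.05] w 0.007
units [-0.09  0.    0.88] turn units 0.02 tool z [-0.021 -0.015 -1.   ]
```

View pics/p1.png

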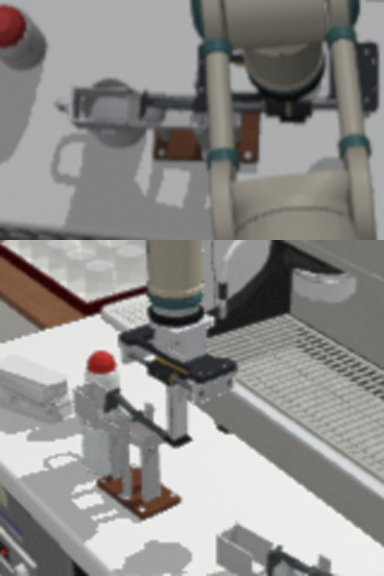

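The pad is going down under the fingertip: the lever is tilted, the pad is now at (177,440), and the wrist force is up about 1 N. I'll press further to reach about 0.42 rad.

{"api": "jog_arm", "payload": {"series": [[[-1,0,0,0.3,0],[-1,0,0,0.3,0],[-1,0,0,0.3,0],[-1,0,0,0,0],[-1,0,0,0,0],[-1,0,0,0,0],[-1,0,0,0,0],[-1,0,0,0,0]]]}}

```text
t: 6.3
position: [0.5032, 0.169, 0.1554]
orientation: [0.165, -3.117, 0.021]
wrist_force: [-0.1, -0.5, 3.1]
gripper_width: 0.005
```

```bash
python3 -c "
from st import *
go((.5045,.169,.156))"; python3 pic.py p2
```

```text
t 6.3 pos [0.5032 0.169  0.1554] F [-0.09 -0.52  3.12] w 0.005
units [-0.06 -0.01 -0.03] turn units 0.02 tool z [-0.019 -0.015 -1.   ]
```

View pics/p2.png

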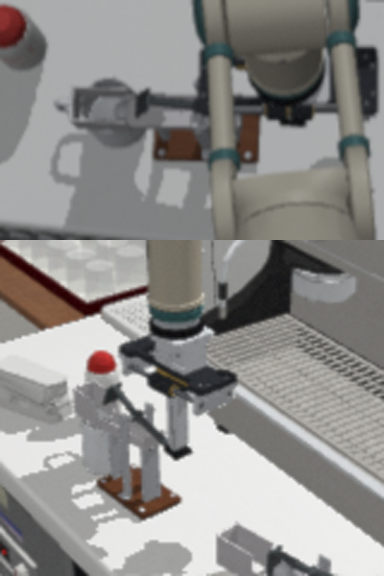

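The gate is clearly up, with the pad at (180,452) and about 3 N on the wrist. I'll press a few millimetres more for margin and hold while the ball rolls.

{"api": "jog_arm", "payload": {"series": [[[-1,0,0,0.2,0],[-1,0,0,0,0],[-1,0,0,0,0],[-1,0,0,0,0],[-1,0,0,0,0],[-1,0,0,0,0],[-1,0,0,0,0],[-1,0,0,0,0]]]}}

```text
t: 7.4
position: [0.5032, 0.1694, 0.1512]
orientation: [0.165, -3.117, 0.02]
wrist_force: [-0.3, -0.4, 3.3]
gripper_width: 0.005
```

```bash
python3 -c "
from st import *
go((.5045,.169,.156))"; python3 - <<'E'
import cv2,numpy as np
from rig import vision
a=vision.camera("top")["img"][225:290,195:275]; b=vision.camera("side")["img"][195:260,265:345]
o=np.load("top0.npz")["img"][225:290,195:275]
cv2.imwrite("pics/p3.png",np.vstack([cv2.resize(x,None,fx=4,fy=4,interpolation=2) for x in(np.hstack([a,o]),np.hstack([b,b]))])[:590])
E
```

```text
t 7.4 pos [0.5032 0.1694 0.1512] F [-0.32 -0.38  3.26] w 0.005
units [-0.06 -0.03 -0.24] turn units 0.02 tool z [-0.019 -0.014 -1.   ]
```

View pics/p3.png

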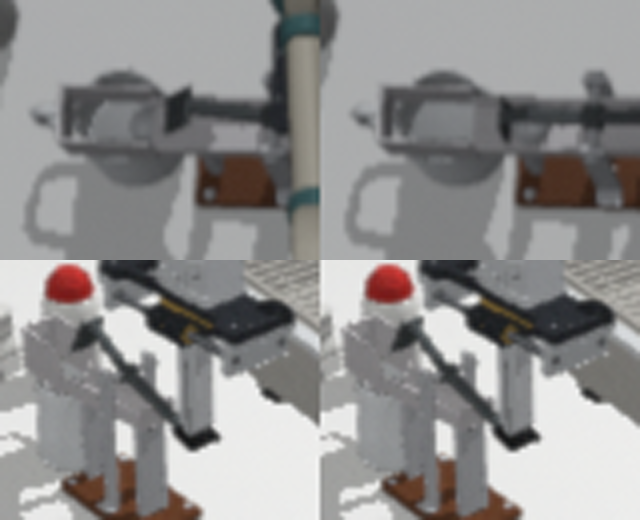

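Before pressing, a round ball showed behind the gate at (535,125). That spot now looks empty. I'll release and compare.

{"api": "jog_arm", "payload": {"series": [[[-1,0,0,0,0],[-1,0,0,-0.4,0],[-1,0,0,-0.5,0],[-1,0,0,-0.5,0],[-1,0,0,-0.5,0],[-1,0,0,-0.7,0],[-1,0,0,-1,0],[-1,0,0,-1,0]]]}}

```text
t: 8.5
position: [0.5038, 0.1707, 0.2474]
orientation: [0.165, -3.114, 0.02]
wrist_force: [0.1, -0.0, -1.4]
gripper_width: 0.011
```

{"api": "jog_arm", "payload": {"series": [[[-1,0,0,-0.5,0],[-1,0.5,-1,0,0],[-1,1,-1,0,0],[-1,1,-1,0,0],[-1,1,-1,0,0],[-1,1,-1,0,0],[-1,0,0,0,0],[-1,0,0,0,0]]]}}

```text
t: 9.5
position: [0.4169, 0.0523, 0.2586]
orientation: [0.162, -3.106, 0.027]
wrist_force: [0.6, -0.3, 0.2]
gripper_width: 0.003
```

```bash
python3 -c "
from st import *
go((.5045,.169,.156))"; python3 - <<'E'
import cv2,numpy as np
from rig import vision
T=vision.camera("top")["img"];S=vision.camera("side")["img"]
cv2.imwrite("pics/full_end_top.png",T)
f=lambda n:np.load(n+"0.npz")["img"]
r=lambda T:T[225:290,195:275]
q=lambda T:T[195:260,265:345]
cv2.imwrite("pics/p4.png",np.vstack([cv2.resize(x,None,fx=4,fy=4,interpolation=2) for x in(np.hstack([r(T),r(f("top"))]),np.hstack([q(S),q(f("side"))]))]))
for n,I,m in (("top",T,r),("side",S,q)): 
    d=cv2.absdiff(m(I),m(f(n))).max(2); ys,xs=np.where(d>25); print(n,len(xs),xs.mean() if len(xs) else 0,ys.mean() if len(xs) else 0)
E
```

```text
t 9.5 pos [0.4169 0.0523 0.2586] F [ 0.55 -0.3   0.16] w 0.003
units [-5.12  5.43  4.88] turn units 0.0 tool z [-0.03  -0.019 -0.999]
top 44 46.95454545454545 34.47727272727273
side 826 47.75423728813559 12.681598062953995
```

View pics/p4.png

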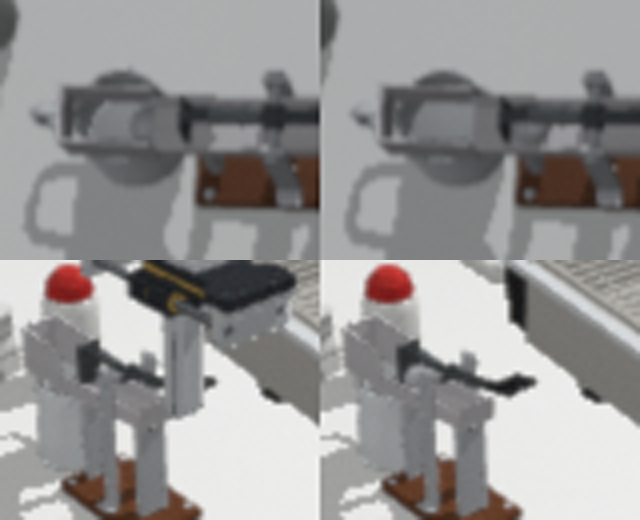

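View pics/full_end_top.png

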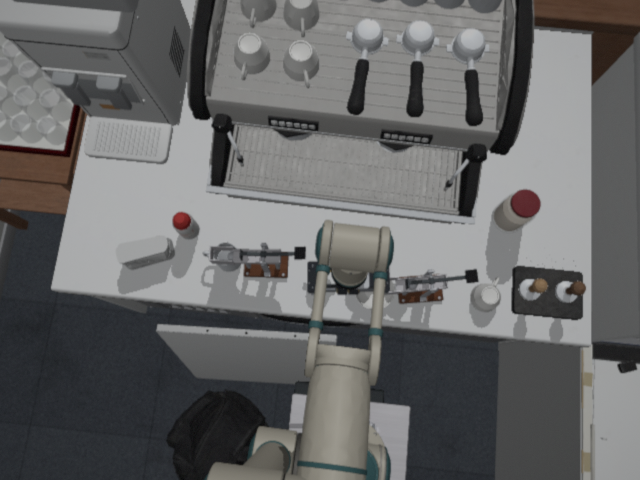

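The levers are back at rest and the ball has left the lane. A round object now shows in the spout/pitcher opening at about full-image pixel (231,255). I'll check whether it lies in the pitcher or is hung up in the spout.

```bash
python3 - <<'E'
from h import *
import cv2
d=np.array([-.1035,.9946,0]); O=np.array([.504,.173,0])+.124*d
s=np.array([.9946,.1035,0])
for z in (.018,.06,.11):
    P=plane("top",(231.5,255.3),z)-O; print(z,"lane x",P@d,"side",P@s)
for x in (55,83.5,112): print(x, proj("top",O+d*x/1e3+[0,0,.138]),proj("top",O+d*x/1e3+[0,0,.092]))
print("axis at .085/.003",proj("top",O+d*.0835+[0,0,.085]),proj("top",O+d*.0835+[0,0,.003]))
a=cv2.imread("pics/full_end_top.png")[237:275,205:255]; b=np.load("top0.npz")["img"][237:275,205:255]
f=lambda x:cv2.resize(cv2.convertScaleAbs(x,alpha=1.6,beta=-60),None,fx=7,fy=7,interpolation=cv2.INTER_NEAREST)
cv2.imwrite("pics/z5.png",np.hstack([f(a),f(b)]))
E
```

```text
0.018 lane x 0.07228564099920795 side 0.024630181453138767
0.06 lane x 0.0659030320789393 side 0.016043493397937217
0.11 lane x 0.05830468812623856 side 0.005821245713173432
55 [231.13452869 255.33645833] [233.64036013 258.77313062]
83.5 [220.17409878 255.33617268] [223.00713973 258.77292622]
112 [209.21319069 255.33588701] [212.37346928 258.77272182]
axis at .085/.003 [223.42349519 259.27800579] [228.0345108 264.8716151]
```

View pics/z5.png

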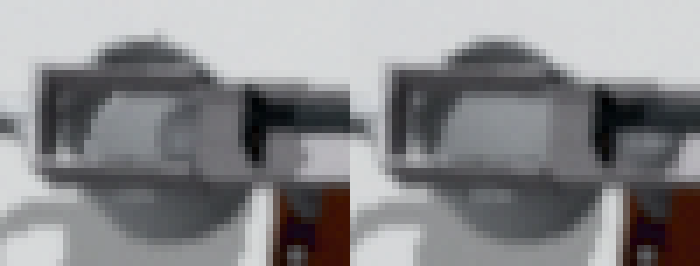

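```bash
python3 - <<'E'
from h import *
import cv2
from rig import vision
d=np.array([-.1035,.9946,0]); O=np.array([.504,.173,0])+.124*d
S=vision.camera("side")["img"]; B=np.load("side0.npz")["img"]
for x,z in((.0,.135),(.04,.125),(.055,.12)): print(x,proj("side",O+d*x+[0,0,z]),proj("top",O+d*x+[0,0,z]))
f=lambda x:cv2.resize(x[205:245,268:308],None,fx=9,fy=9,interpolation=0)
T=cv2.imread("pics/full_end_top.png");T0=np.load("top0.npz")["img"]
g=lambda x:cv2.resize(cv2.convertScaleAbs(x[242:268,212:252],alpha=2,beta=-120),None,fx=9,fy=9,interpolation=2)
cv2.imwrite("pics/z6.png",np.vstack([np.hstack([f(S),f(B)]),np.hstack([g(T),g(T0)])]))
E
```

```text
0.0 [290.84115009 221.96935914] [252.41063946 255.56756268]
0.04 [284.31172496 220.173299  ] [237.576918   256.32908151]
0.055 [281.94348254 219.80937597] [232.13321608 256.70612798]
```

View pics/z6.png

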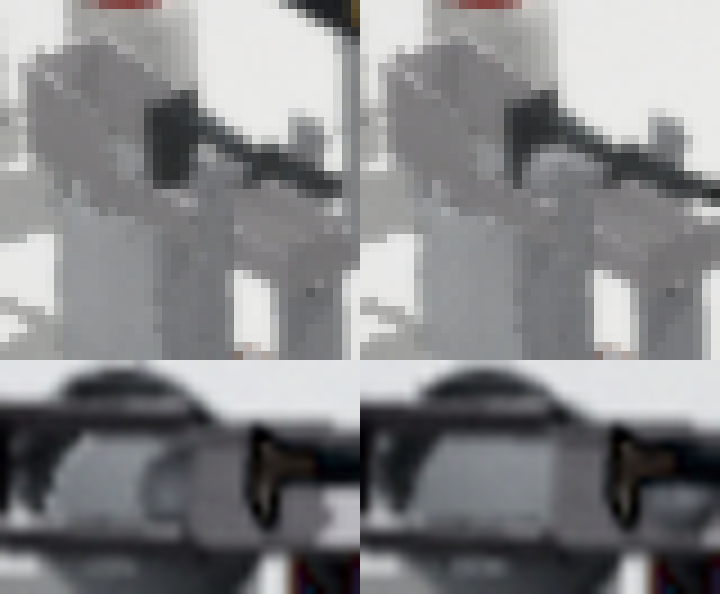

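The lane beyond the gate is empty in both views. In the top view the lane lip cuts off the ball, so the ball lies below it on the pitcher floor. The arm is clear, so I'll hand in.

```bash
python3 -c "
from rig import job
print(job.close_job())"
```

```text
the job is handed in; nothing more can be done
None
```

I pressed the pad over the pitcher with the closed fingertips, held it down about 2 s, let it come back up and moved the arm clear. I then handed the job in at about t = 10 s; no verdict was reported.

- **Press:** The wrist force rose to about 3 N and the fingertips ended at z ≈ 0.132 m. The raised gate was visible in both views. The lever angle itself was not measured.
- **After release:** The lever is back at rest and the steel ball is gone from its lane. The top view shows it partly hidden by the lane lip, so it lies below the lip inside the pitcher.
- **What was less certain:** The ball's position in the pitcher comes mostly from the top view, because the pitcher wall hides it from the side.
- **Surroundings:** I compared only the pitcher area with the start image, and the pitcher looked unmoved. The dish, the other dispenser and the bystanders I judged by eye from the top picture. They looked unmoved, although the arm covered part of that area.
- **Measurement disagreement:** The two rays used to locate the pad missed each other by about 5 mm. The fingertips still landed on the pad.

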